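Unload the empty tube from a bench churro filler

ROBOT

A 6-joint arm with a two-finger parallel gripper is mounted at the origin on the work surface. World frame = base frame: x ahead of the robot, y to its left, z up, the work surface at z = 0. Lengths are in m, angles in rad, forces in N, time in s.
With the tool pointing down it reaches from about 0.25 to 0.725 m from the base axis. Payload 4 kg.
Tool frame: the origin (TCP) lies midway between the tips of the shut fingers; the grasp point (between the pads) lies 19 mm behind it; y points along the fingers, x is the direction in which the jaws open and shut, and the axes are right-handed (so a half turn about y gives the same grasp; the last joint's range is limited). The gripper opens to 85 mm and grips with 20 to 120 N. Pads are 22 mm wide; open, the fingers measure 114 mm over their backs; the gripper's body (76 mm by 85 mm) begins 54 mm behind the grasp point. The pads swing forward as they close: fully open they stand 13 mm farther back than shut.
Start: joints at [1.27, 0.241, 0.005, 1.335, 0, 1.571], TCP at [0.148, 0.478, 0.231] pointing down, gripper open.
Joint ranges: [-2.72, 2.72], [-1.05, 1.87], [-1.09, 1.28], [-1.99, 2.15], [-1.42, 1.44], [-3.14, 3.14]. Speed limits (rad/s): [2.79, 2.79, 3.14, 3.14, 3.14, 3.14].

INTERFACE

Orientations are given as a unit quaternion [x, y, z, w].
In Python, from workcell import bot gives the robot as it stands. The module is installed in compiled form; this text tells all that it offers.
- The arm moves only by the shell command python3 -m inch 'ROWS'. ROWS is text: rows parted by semicolons, each of 7 numbers parted by spaces: the turn, a rotation vector about the tool's x, y, z in degrees, then the shift along the tool's x, y, z in mm, then the closure, from 0 (fully open) to 1 (shut). In form: ax ay az dx dy dz fingers; .... A call has 1 to 12 rows; each row shifts and turns the commanded pose from where the row before left it, along the tool's axes as they then stand; what a row does not reach is not made up. A row lasts 1/8 s, in which the tool goes at most 62.5 mm and 10.7 degrees, less where a joint would pass 70% of its speed; a pose out of reach is approached as far as the arm can. A call with a gripper value outside its range is refused whole. The fingers move at their own pace and stop on an object; the grip force is fixed at half the most. Time passes only in rows, so rows that do not move let the fingers close. It gives the time, the measured TCP pose, the force and the opening at its end, in the units of the state.
- bot.get_obs(): the state, without advancing time (a new reading comes with each control period).
- bot.camera(name): name is "scene" or "top" or "wrist"; returns a dict with "color" (400x640x3 uint8, blue, green, red), "fx", "fy", "cx", "cy" (pixels), "extrinsics" (4x4, takes a point from world to camera coordinates). Camera axes: x right, y up, looking along -z (the intrinsics and any distortion apply to the point x, -y, -z); pixel columns grow to the right and rows downward; lengths in m; the calibration is good to about 2 mm. A picture is of the moment at which its call begins. There is no depth.
- bot.job_done(): hands the job in, once; it reports no verdict.
Trained networks look in the newest picture that a camera, given by its name, has taken for a name from the list of things; names that differ only in an ending like _2 or _b are one class to them, and where a whole thing is asked for, a point or a joint stands for the part that bears it (a point fixed in the world has none). Each returns a list of dicts, best first, with "conf" (0 to 1); they miss things now and then, are a little off and sometimes report something else, mostly with a low value. They report only what shows in the picture. A call takes as long as a camera call. They do not tell look-alikes from the thing itself.
- bot.look_for(name, camera): "extent" ([left, top, right, bottom] in pixels, round what is visible of it).
- bot.cut_out(name, camera): "region" (400x640 bool, what is visible of it) and "extent" ([left, top, right, bottom] in pixels, round what is visible of it).
- bot.spot_point(name, camera): "point" ([column, row] in pixels: a listed point, or the origin of a listed thing).
The state is a dict: "clock": time; "joint_pos": joint angles; "joint_vel": joint speeds; "tau": joint torques, N m; "eef_pos": TCP position; "tool_rot": TCP orientation; "ft_force": force on the tool from outside, world axes, zero at the start; "ft_torque": the same for the moment, N m; "grip_width": finger opening in m.
Only numpy, scipy, OpenCV 4.12 (cv2) and the standard library are available. Lean on these libraries where they do the work, as an engineer would, in place of code of your own. Each camera call takes 0.05 s, during which the arm holds its last target.

TASK

The churro filler's tube is empty: throw its pawl right over, clear of the toothed rack, then draw the rack fully back so that the piston is out of the tube, lift the tube out of the cradle and lay it down gently (not dropped) in the empty steel pan. Leave the pawl thrown over and the rack fully back, ready for the next tube, and do not shift or knock over anything else on the counter.

Things in the scene. Friction and masses are not known exactly. Their poses are not given: they have to be found in the camera images.
- filler: bench churro filler, bolted down, bare steel and aluminium. Origin on the counter, under the tube's open rear end; x axis along the tube towards its nozzle (the rack's T handle is at the -x end), z up. Base plate x -108 to 152, y -55 to 55 mm, 16 mm high. At the -x end a rear bracket x -98 to -28, y -32 to 32 mm, 90 mm high; a square shaft end sticks out of its +y side to y 70 mm at z 52 mm
- cradle (a point): where the tube's middle lies in the filler, 75 mm above the counter (axes as the filler's): the tube, x -68 to 68 mm from here, rests loose on two 10 mm rods (y +-15 mm, tops 21 mm below here), its nozzle in the open-topped notch of the front plate (70 to 78 mm ahead, 70 mm wide, top 21 mm above here). It lifts straight up once the piston is out. Behind it a 28 mm gap takes the drawn-back piston
- pivot (a point): pawl's pivot pin, on top of the rear bracket between two ears (26 mm long, 39 mm wide over both, top 12 mm above this point); 94 mm above the counter, axes as the filler's; the pin lies along y
- pawl (a joint): angle (rad) of the throw-over pawl: 0 to 0.2 = nose down in the teeth (the rack then goes forward freely but back by at most one 10 mm tooth), 1.15 = thrown over on its stop. Turned by its knobbed lever, which leans 23 degrees to the filler's +x at 0 and 43 degrees to -x at 1.15. Past about 0.6 it falls over by its own weight, under 0.4 it falls back. 1 N on the knob turns it
- pawl_knob (a point): centre of the black ball knob (21 mm diameter) on the pawl's lever, 57 mm from the pivot, about 145 mm above the counter; it goes over the top (151 mm) towards the filler's -x as the pawl is thrown, and ends 39 mm behind and 42 mm above the pivot
- rack (a joint): how far (m) the toothed rack is drawn back: 0 = piston at the nozzle end of the tube, 0.108 = piston leaves the tube, 0.120 = fully back on its stop, 12 mm behind the tube. It slides stiffly, about 4 to 6 N, and stays where it is left
- handle (a point): centre of the cross-bar of the T handle at the rack's rear end: level bar along the filler's y, 80 mm long, 14 mm thick (black sleeves 16 mm), 120 mm above the counter, on a stem 12 mm thick and 14 mm wide; the rack below has its teeth at z 87 mm. It is at filler x -175 mm less the rack's travel; open space of about 80 mm or more between it and the rear bracket
- tube_mid (a point): middle of the tube, on its axis: steel tube 50 mm in diameter, 136 mm long, open at its rear, with a 20 mm nozzle 26 mm long at its front (+x of its own frame, which lies along the tube); 0.2 to 0.34 kg; 75 mm above the counter while in the cradle
- pan: empty quarter-size steel pan, loose, 0.6 kg, outside 273 x 170 mm over the rim (long side along its x), inside 251 x 148 mm, 40 mm deep, floor 2 mm thick; origin at the centre of its underside. A tube lying in it has its axis 27 mm above that origin. The tube fits only lengthwise
- bottle_a: bystander: squeeze bottle, 54 mm diameter, 190 mm high; origin at the centre of its underside
- bottle_b: bystander: squeeze bottle, 54 mm diameter, 190 mm high; origin at the centre of its underside
- jar: bystander: lidded glass jar, 62 mm diameter, 85 mm high; origin at the centre of its underside
- can: bystander: can, 68 mm diameter, 100 mm high; origin at the centre of its underside
- crank: bystander: the filler's take-off crank, lying flat: arm 134 mm long along its x, 24 mm wide, with a wooden grip standing 64 mm high at its +x end; origin under the middle of the arm
- shaker: bystander: steel shaker, 46 mm diameter, 90 mm high; origin at the centre of its underside
Mind the look-alikes: they are no part of the job. What is shaped like the part that bears tube_mid but pink or turquoise is not meant.

How it is judged:
By the outcome, as a careful person would: the job done as asked, in the order asked, and still so for the second after the job is handed in, with the robot touching nothing.
It also fails if it takes over 67 s, if anything falls off the work surface, if the arm or the gripper's body presses on something with over 40 N, if the wrist force passes 120 N, or if a joint passes its speed limit or range.

## Working session

There is one attempt and no reset: what is moved stays moved. The work goes in short steps, Python scripts to look and compute and a shell command to move; the robot and the scene stay as the last step left them, time stands still between calls to the robot, and variables do not carry over. Pictures are saved under pics/ and viewed, and the job is handed in when it is done.

```bash
mkdir -p pics; cat > h.py <<'E'
import numpy as np, cv2
from workcell import bot
from scipy.spatial.transform import Rotation as R
def cam(n,save=None):
    c=bot.camera(n)
    if save: cv2.imwrite('pics/'+save+'.png',c['color'])
    return c
def ray(c,p):
    E=np.array(c['extrinsics']);Rm=E[:3,:3];t=E[:3,3]
    d=np.array([(p[0]-c['cx'])/c['fx'],-(p[1]-c['cy'])/c['fy'],-1.0])
    return -Rm.T@t, Rm.T@d
def onz(c,p,z):
    o,d=ray(c,p); return o+d*(z-o[2])/d[2]
def proj(c,P):
    E=np.array(c['extrinsics']);q=E[:3,:3]@np.array(P)+E[:3,3]
    return np.array([c['cx']+c['fx']*q[0]/-q[2], c['cy']-c['fy']*q[1]/-q[2]])
def tri(l):
    A=np.zeros((3,3));b=np.zeros(3)
    for c,p in l:
        o,d=ray(c,p);d=d/np.linalg.norm(d);M=np.eye(3)-np.outer(d,d);A+=M;b+=M@o
    return np.linalg.solve(A,b)
E
python3 - <<'E'
from h import *
np.set_printoptions(precision=4,suppress=True)
cs={n:cam(n,n+'0') for n in('scene','top')}
print({n:(c['fx'],c['cx'],c['cy'],[k for k in c]) for n,c in cs.items()})
for n in cs:
    print(n,'campos',ray(cs[n],(320,200))[0])
    for t in ['filler','cradle','pivot','pawl_knob','handle','tube_mid','pan','bottle_a','jar','can','crank','shaker']:
        print(t,[(np.round(r['point'],1).tolist(),round(r['conf'],2)) for r in bot.spot_point(t,n)])
o=bot.get_obs();print(o['clock'],o['eef_pos'],o['tool_rot'],o['grip_width'],o['ft_force'])
print(R.from_quat(o['tool_rot']).as_matrix())
E
```

```text
{'scene': (480.1413646710838, 312.1485092248045, 195.94058212966831, ['color', 'fx', 'fy', 'cx', 'cy', 'extrinsics']), 'top': (391.3534880716529, 320.067437325821, 197.46273093751512, ['color', 'fx', 'fy', 'cx', 'cy', 'extrinsics'])}
scene campos [ 1.2758 -0.3242  1.0559]
filler [([315.0, 231.6], 0.65)]
cradle [([343.3, 210.5], 0.67)]
pivot [([294.1, 224.6], 0.71)]
pawl_knob [([264.9, 312.6], 0.65), ([297.9, 202.9], 0.52)]
handle [([233.5, 230.3], 0.7)]
tube_mid [([165.4, 231.2], 0.9), ([340.0, 209.3], 0.82), ([215.7, 173.4], 0.58)]
pan [([233.9, 231.8], 0.61), ([423.2, 159.5], 0.57)]
bottle_a [([320.6, 283.9], 0.7), ([265.3, 310.7], 0.67)]
jar [([376.3, 259.9], 0.93)]
can [([252.7, 222.2], 0.91)]
crank [([313.7, 198.1], 0.71)]
shaker [([406.3, 244.1], 0.72), ([319.0, 281.4], 0.52)]
top campos [ 0.2972 -0.0341  1.2722]
filler [([331.3, 192.2], 0.7), ([310.2, 225.0], 0.42)]
cradle []
pivot [([351.2, 184.7], 0.7)]
pawl_knob [([349.6, 183.5], 0.45)]
handle [([399.8, 191.0], 0.65), ([298.7, 154.8], 0.36)]
tube_mid [([388.3, 282.7], 0.75), ([308.1, 186.6], 0.57), ([444.4, 248.3], 0.57)]
pan [([202.9, 224.6], 0.84)]
bottle_a [([349.9, 154.2], 0.94), ([391.5, 152.1], 0.87)]
jar [([298.8, 152.7], 0.73)]
can [([369.0, 229.0], 0.94)]
crank [([307.4, 223.7], 0.82), ([390.1, 151.0], 0.18)]
shaker [([272.3, 150.2], 0.58)]
1.3 [0.1481 0.4776 0.2313] [ 0.5693  0.4194 -0.4194 -0.5693] 0.08524190344066683 [-0.1172 -0.5735 -0.1808]
[[ 0.2963  0.     -0.9551]
 [ 0.9551  0.      0.2963]
 [ 0.     -1.     -0.    ]]
```

View pics.

View pics/scene0.png

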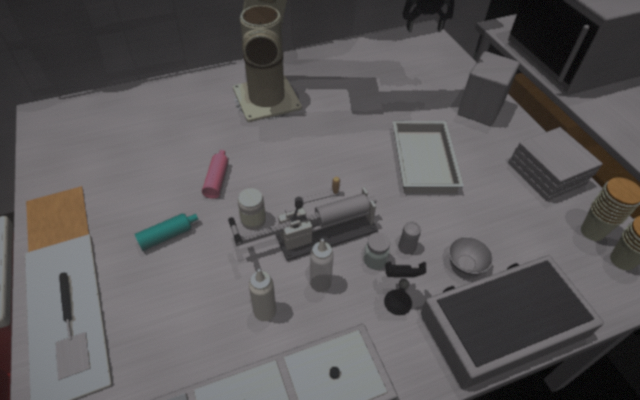

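View pics/top0.png

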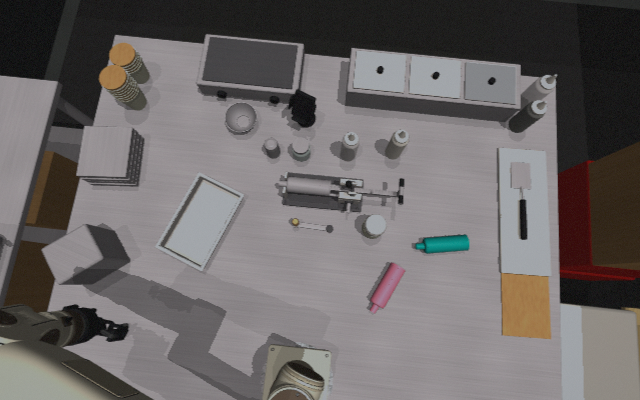

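```bash
python3 - <<'E'
from h import *
np.set_printoptions(precision=4,suppress=True)
s=cam('scene');t=cam('top')
P=lambda a,b:tri([(s,a),(t,b)])
print('pivot',P((294.1,224.6),(351.2,184.7)))
print('handle',P((233.5,230.3),(399.8,191.0)), onz(t,(399.8,191),.12),onz(s,(233.5,230.3),.12))
print('tube',P((340,209.3),(308.1,186.6)), onz(t,(308.1,186.6),.075),onz(s,(340,209.3),.075))
print('filler',onz(t,(331.3,192.2),0),onz(s,(315,231.6),0))
print('knob',P((297.9,202.9),(349.6,183.5)))
print('pan',onz(t,(202.9,224.6),0),onz(s,(423.2,159.5),0))
for n,z,a in [('bottle_a',0,(349.9,154.2)),('bottle_b',0,(391.5,152.1)),('jar',0,(298.8,152.7)),('can',0,(369,229)),('crank',0,(307.4,223.7)),('shaker',0,(272.3,150.2))]: print(n,onz(t,a,z))
for n,a in [('bottle_a',(320.6,283.9)),('bottle_b',(265,310.7)),('jar',(376,259.9)),('can',(252.7,222.2)),('crank',(313.7,198)),('shaker',(406,244))]: print(n,onz(s,a,0))
cv2.imwrite('pics/tz.png',cv2.resize(t['color'][130:250,255:415],None,fx=5,fy=5,interpolation=cv2.INTER_CUBIC))
cv2.imwrite('pics/sz.png',cv2.resize(s['color'][150:290,215:395],None,fx=4.4,fy=4.2,interpolation=cv2.INTER_CUBIC))
cv2.imwrite('pics/tp.png',cv2.resize(t['color'][165:280,145:255],None,fx=5,fy=5,interpolation=cv2.INTER_CUBIC))
E
```

```text
pivot [ 0.601  -0.1063  0.0883]
handle [ 0.5891 -0.2535  0.1196] [ 0.5895 -0.2512  0.12  ] [ 0.5887 -0.2556  0.12  ]
tube [0.5843 0.0267 0.0714] [0.5841 0.0284 0.075 ] [0.5863 0.0235 0.075 ]
filler [ 0.5913 -0.0467  0.    ] [ 0.5806 -0.0426  0.    ]
knob [ 0.5882 -0.0942  0.1541]
pan [0.4379 0.36   0.    ] [0.4434 0.3637 0.    ]
bottle_a [ 0.7302 -0.0964  0.    ]
bottle_b [ 0.7531 -0.2369  0.    ]
jar [0.7167 0.0773 0.    ]
can [ 0.4817 -0.1817  0.    ]
crank [0.4775 0.0205 0.    ]
shaker [0.7158 0.1682 0.    ]
bottle_a [ 0.7336 -0.0862  0.    ]
bottle_b [ 0.7545 -0.2365  0.    ]
jar [0.7183 0.0729 0.    ]
can [ 0.4924 -0.1909  0.    ]
crank [ 0.47   -0.0044  0.    ]
shaker [0.7014 0.1687 0.    ]
```

View pics/tz.png

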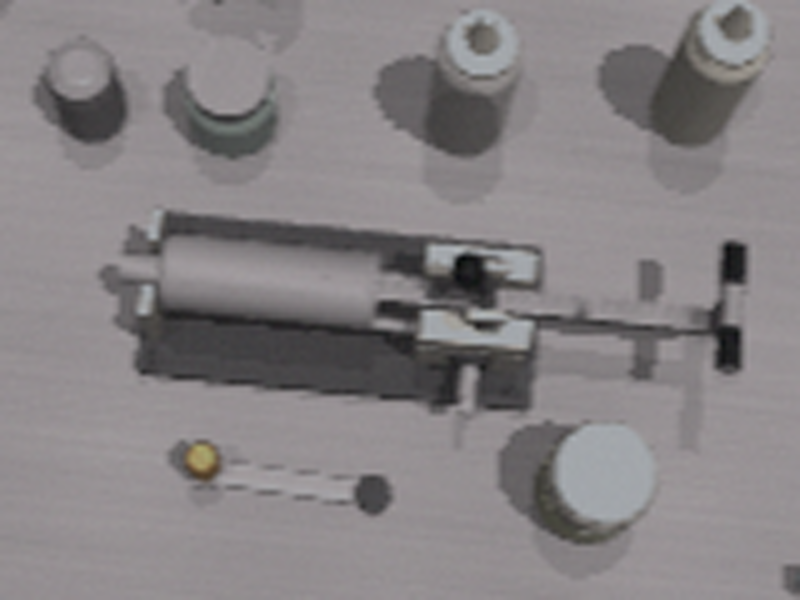

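View pics/sz.png

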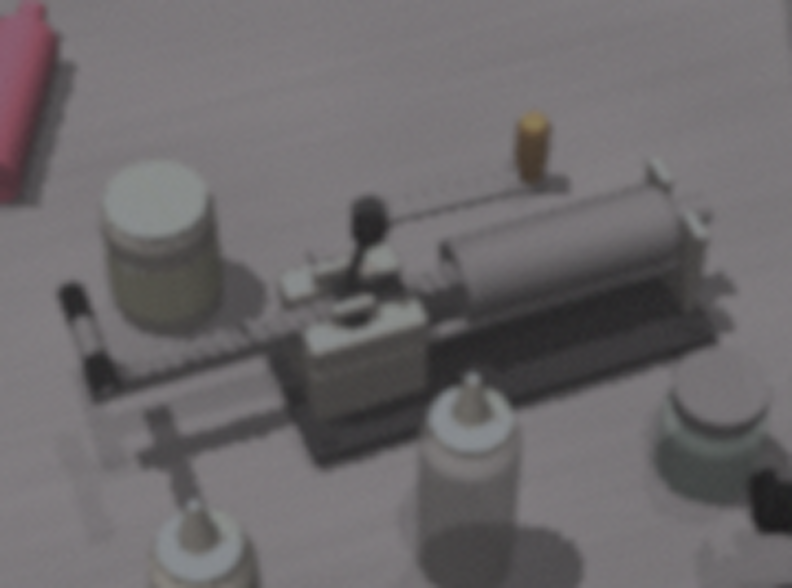

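View pics/tp.png

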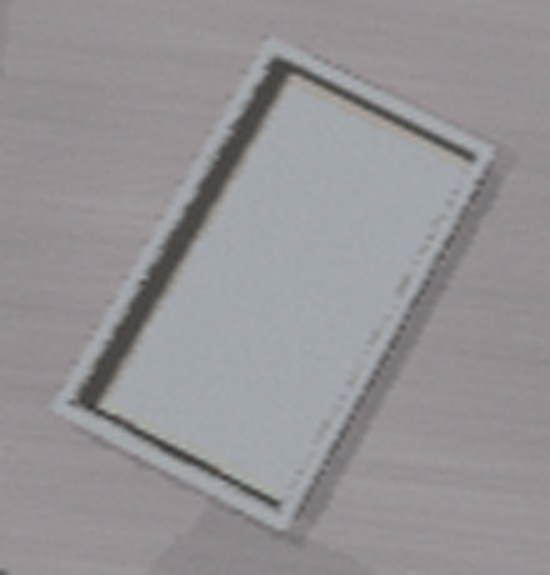

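```bash
cat > fit.py <<'E'
from h import *
from scipy.optimize import least_squares
np.set_printoptions(precision=4,suppress=True)
s=cam('scene');t=cam('top')
T=lambda u,v:(255+u/5,130+v/5); S=lambda u,v:(215+u/4.4,150+v/4.2)
D=[(t,T(140,373),(152,55,16)),(t,T(530,408),(-108,55,16)),
(t,T(428,243),(-28,-32,90)),(t,T(542,247),(-98,-32,90)),(t,T(537,352),(-98,32,90)),(t,T(418,348),(-28,32,90)),
(s,S(305,355),(-98,-32,90)),(s,S(425,310),(-28,-32,90)),(s,S(322,465),(-108,-55,16)),(s,S(715,335),(152,-55,16))]
def res(p,full=False):
    x,y,a=p;c,sn=np.cos(a),np.sin(a);r=[]
    for cm,px,q in D:
        q=np.array(q)/1e3
        r.append(proj(cm,[x+c*q[0]-sn*q[1],y+sn*q[0]+c*q[1],q[2]])-px)
    return np.array(r) if full else np.ravel(r)
f=least_squares(res,[.59,-.05,1.5],loss='soft_l1');x,y,a=f.x
print(f.x,np.degrees(a));print(res(f.x,True))
def F(q):
    q=np.array(q)/1e3;c,sn=np.cos(a),np.sin(a);return np.array([x+c*q[0]-sn*q[1],y+sn*q[0]+c*q[1],q[2]])
for n,q in [('cradle',(68,0,75)),('pivot',(-63,0,94)),('handle0',(-175,0,120))]:
    print(n,F(q),proj(t,F(q)),proj(s,F(q)))
for n,c,p in [('t',t,(399.8,191)),('s',s,(233.5,230.3))]:
    h=onz(c,p,.12);d=h[:2]-[x,y];print('handle filler',d@[np.cos(a),np.sin(a)],d@[-np.sin(a),np.cos(a)])
# pan outer corners at z=.04
pc=[(145+u/5,165+v/5) for u,v in [(272,38),(495,148),(288,530),(52,408)]]
w=np.array([onz(t,p,.04) for p in pc]);print(w,w.mean(0),[np.linalg.norm(w[i]-w[i-1]) for i in range(4)])
e=(w[0]-w[3]+w[1]-w[2]);print('pan yaw',np.degrees(np.arctan2(e[1],e[0])))
E
python3 fit.py
```

```text
[ 0.5871 -0.042   1.5898] 91.0861658628322
[[-0.8192 -0.0786]
 [ 0.5277 -0.1467]
 [-0.2229 -0.8483]
 [-0.6713  0.2798]
 [-1.013  -0.7309]
 [ 0.1887 -1.896 ]
 [ 0.1884 -0.4313]
 [-0.5253  1.8534]
 [-3.3261 -1.6711]
 [-0.7368 -1.128 ]]
cradle [0.5858 0.026  0.075 ] [308.9319 186.1566] [340.8215 208.8741]
pivot [ 0.5883 -0.105   0.094 ] [350.9258 188.3461] [293.3384 219.1944]
handle0 [ 0.5904 -0.217   0.12  ] [388.5263 189.5432] [249.3559 226.2963]
handle filler -0.20923238654718554 0.0014950569045035246
handle filler -0.21361519623262282 0.0024553035269650474
[[0.601  0.3878 0.04  ]
 [0.5439 0.2326 0.04  ]
 [0.2906 0.3241 0.04  ]
 [0.3491 0.4835 0.04  ]] [0.4461 0.357  0.04  ] [np.float64(0.26946271907748215), np.float64(0.16535974793149452), np.float64(0.26926001957932855), np.float64(0.16969952203349514)]
pan yaw -20.338800066916825
```

```bash
python3 -m inch '0 0 0 -21.6 0 -35.4 0.5; 0 0 0 -21.6 0 -35.4 1; 0 0 0 -21.6 0 -35.4 1; 0 0 0 -21.6 0 -35.4 1; 0 0 0 -21.6 0 -35.4 1; 0 0 0 -21.6 0 -35.4 1; 0 0 0 -21.6 0 -35.4 1; 0 0 0 -21.6 0 -35.4 1; 0 0 0 -21.6 0 -35.4 1; 0 0 0 -21.6 0 -35.4 1; 0 0 0 -21.6 0 -35.4 1; 0 0 0 -21.6 0 -35.4 1'; python3 -c "
from h import *;print(bot.get_obs()['joint_pos'])"
```

```text
clock: 3.0
eef_pos: [0.4779, 0.103, 0.2314]
tool_rot: [0.569, 0.42, -0.419, -0.569]
ft_force: [0.8, -0.7, -0.1]
grip_width: -0.0
[ 2.12152577e-01  2.18256774e-01 -2.35836949e-02  1.32852481e+00
  1.15804421e-04  5.13119223e-01]
```

```bash
python3 -m inch '0 0 0 -23.7 0 -35.9 1; 0 0 0 -23.7 0 -35.9 1; 0 0 0 -23.7 0 -35.9 1; 0 0 0 -23.7 0 -35.9 1; 0 -9 0 0 0 0 1; 0 -9 0 0 0 0 1; 0 0 0 0 0 0 1'; python3 - <<'E'
from h import *
np.set_printoptions(precision=4,suppress=True)
w=cam('wrist','w1');s=cam('scene');
print('campos',ray(w,(320,200)), w['fx'])
o=bot.get_obs();print(o['eef_pos'],R.from_quat(o['tool_rot']).as_matrix(),o['joint_pos'])
for t in ['filler','cradle','pivot','pawl_knob','handle','tube_mid']:
    r=bot.spot_point(t,'wrist');print(t,[(np.round(q['point'],1).tolist(),round(q['conf'],2)) for q in r])
E
```

```text
clock: 3.88
eef_pos: [0.5862, -0.0291, 0.2311]
tool_rot: [-0.497, -0.503, 0.503, 0.497]
ft_force: [0.1, 0.1, -0.2]
grip_width: 0.0003
campos (array([ 0.5018, -0.0304,  0.3736]), array([ 0.3204, -0.0112, -0.9473])) 327.08857348950244
[ 0.5861 -0.0289  0.2313] [[-0.0111 -0.0001 -0.9999]
 [ 0.9999 -0.     -0.0111]
 [-0.     -1.      0.0001]] [-0.0493  0.416   0.2527  1.4075 -0.     -0.0603]
filler [([318.5, 164.8], 0.97), ([244.4, 213.0], 0.54)]
cradle []
pivot [([233.0, 189.4], 0.87)]
pawl_knob [([243.2, 211.8], 0.62)]
handle [([50.6, 196.5], 0.75)]
tube_mid [([388.3, 183.3], 0.85), ([401.1, 264.9], 0.65)]
```

View pics/w1.png

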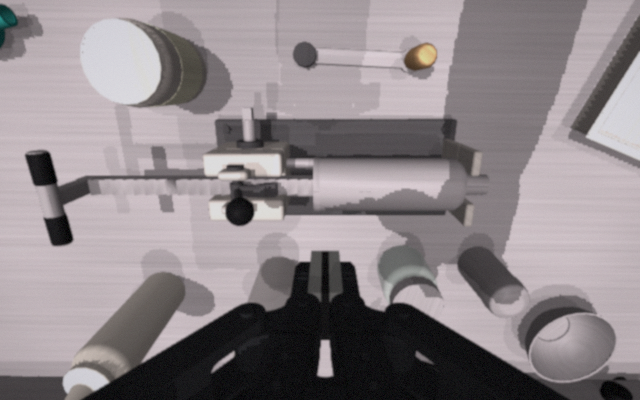

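The wrist picture shows the filler with the handle at (50,197), the knob at (239,211) and the bare steel tube at (388,185). In the scene view, what could be taken for the tube is turquoise (165,231), pink (216,173) and steel in the cradle (340,209). I choose the steel one, and this close view confirms it.

```bash
python3 - <<'E'
from h import *
np.set_printoptions(precision=4,suppress=True)
w=cam('wrist')
for n,p,z in [('knob',(239.5,211.5),.145),('pivot',(233,189.4),.094),('handle',(50,197.5),.12),('handle end1',(37,151),.127),('end2',(62,243),.127),
 ('tubemid',(388.3,183.3),.075),('base0',(217,120),.016),('base1',(456,120),.016),('br',(204,152),.09),('br',(287,150),.09),('br',(283,218),.09),('br',(210,218),.09),('plate',(470,146),.096),('plate',(468,224),.096)]:
    print(n,onz(w,p,z))
E
```

```text
knob [ 0.589 -0.093  0.145]
pivot [ 0.5875 -0.1112  0.094 ]
handle [ 0.5882 -0.2538  0.12  ]
handle end1 [ 0.5487 -0.2479  0.127 ]
end2 [ 0.6258 -0.248   0.127 ]
tubemid [0.5854 0.031  0.075 ]
base0 [ 0.5342 -0.1448  0.016 ]
base1 [0.5311 0.11   0.016 ]
br [ 0.5549 -0.135   0.09  ]
br [ 0.5522 -0.0625  0.09  ]
br [ 0.616  -0.0679  0.09  ]
br [ 0.6169 -0.136   0.09  ]
plate [0.5459 0.0936 0.096 ]
plate [0.6175 0.1029 0.096 ]
```

```bash
python3 -m inch '0 0 0 0 33 -1 1; 0 0 0 0 33 -1 1; 0 0 0 0 33 0 1; 0 0 0 0 0 0 1'; python3 -m inch '0 0 0 -9 0 0 1; 0 0 0 -8 0 0 1; 0 0 0 -8 0 0 1; 0 0 0 -8 0 0 1;0 0 0 -8 0 0 1;0 0 0 -8 0 0 1; 0 0 0 -8 0 0 1;0 0 0 -8 0 0 1;0 0 0 -8 0 0 1; 0 0 0 -8 0 0 1; 0 0 0 -3 0 0 1; 0 0 0 0 0 0 1'; python3 - <<'E'
from h import *
w=cam('wrist','w2')
E
```

```text
clock: 4.82
eef_pos: [0.5857, -0.0288, 0.1295]
tool_rot: [-0.495, -0.502, 0.505, 0.498]
ft_force: [-0.6, -1.0, 0.3]
grip_width: -0.0001
clock: 6.32
eef_pos: [0.5892, -0.1131, 0.1323]
tool_rot: [0.497, 0.503, -0.503, -0.497]
ft_force: [-0.1, 0.5, 0.6]
grip_width: -0.0003
```

View pics/w2.png

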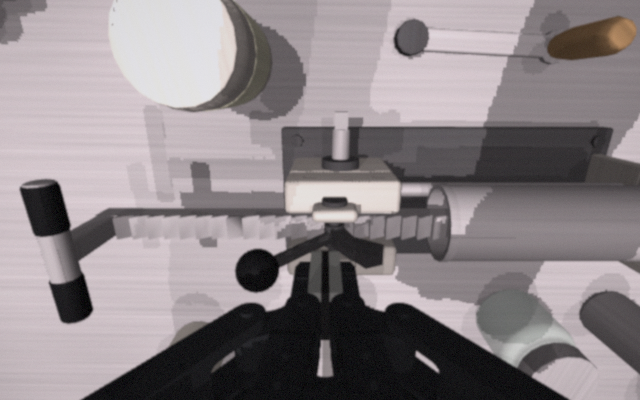

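```bash
python3 - <<'E'
from h import *
np.set_printoptions(precision=4,suppress=True)
w=cam('wrist')
for n,p,z in [('knob',(257,269),.136),('pivot',(330,224),.094),('handle',(57,250),.127),('end',(41,182),.12),('end',(72,320),.12),('tuberear',(440,222),.1)]:
    print(n,onz(w,p,z))
print(bot.get_obs()['eef_pos'])
E
python3 -m inch '0 0 0 0 -40 0 1; 0 0 0 0 -50 0 1; 0 0 0 -40 0 0 1; 0 0 0 -40 0 0 0.5; 0 0 0 -40 0 0 0.5; 0 0 0 -18 0 0 0.5; 0 0 0 0 0 0 0.5'; python3 - <<'E'
from h import *
np.set_printoptions(precision=4,suppress=True)
w=cam('wrist','w3');s=cam('scene')
for n,c in (('wrist',w),('scene',s)):
    for q in ('handle','pawl_knob'):
        print(n,q,[(np.round(r['point'],1),round(r['conf'],2),onz(c,r['point'],.12 if q=='handle' else .136)) for r in bot.spot_point(q,n)])
E
```

```text
knob [ 0.5874 -0.1461  0.136 ]
pivot [ 0.5811 -0.1103  0.094 ]
handle [ 0.5831 -0.2481  0.127 ]
end [ 0.5496 -0.2529  0.12  ]
end [ 0.6313 -0.2571  0.12  ]
tuberear [ 0.5766 -0.0469  0.1   ]
[ 0.5892 -0.1128  0.1323]
clock: 7.3
eef_pos: [0.5909, -0.2514, 0.2219]
tool_rot: [0.497, 0.503, -0.503, -0.497]
ft_force: [-0.4, 0.3, 0.7]
grip_width: 0.0429
wrist handle [(array([318.6, 201.4]), 0.75, array([ 0.5904, -0.2566,  0.12  ]))]
wrist pawl_knob [(array([471.4, 210.1]), 0.8, array([ 0.5906, -0.1425,  0.136 ]))]
scene handle [(array([233.7, 233.7]), 0.57, array([ 0.5984, -0.2577,  0.12  ])), (array([314.7, 235.2]), 0.26, array([ 0.6691, -0.079 ,  0.12  ]))]
scene pawl_knob [(array([278.8, 210.6]), 0.72, array([ 0.5815, -0.139 ,  0.136 ]))]
```

View pics/w3.png

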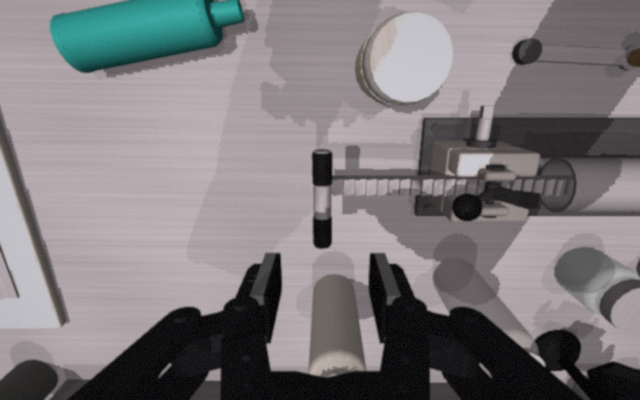

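```bash
python3 -m inch '0 0 0 -2 40 0 0.5; 0 0 0 -1 40 0 0.5; 0 0 0 0 30 0 0.5; 0 0 0 0 10 0 0.5; 0 0 0 0 0 0 1;0 0 0 0 0 0 1;0 0 0 0 0 0 1;0 0 0 0 0 0 1;0 0 0 0 0 0 1'; python3 - <<'E'
from h import *
w=cam('wrist','w4')
E
```

```text
clock: 8.72
eef_pos: [0.5921, -0.2539, 0.1039]
tool_rot: [0.497, 0.504, -0.503, -0.496]
ft_force: [-0.4, 2.3, 5.4]
grip_width: 0.0117
```

View pics/w4.png

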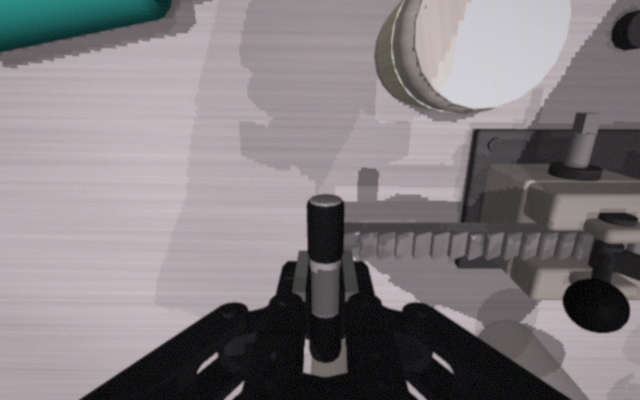

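```bash
python3 -m inch '0 0 0 -3 0 0 1; 0 0 0 -6 0 0 1; 0 0 0 -7 0 0 1; 0 0 0 -7 0 0 1; 0 0 0 -7 0 0 1; 0 0 0 -7 0 0 1; 0 0 0 -7 0 0 1; 0 0 0 -7 0 0 1; 0 0 0 -7 0 0 1; 0 0 0 -7 0 0 1; 0 0 0 -5 0 0 1; 0 0 0 0 0 0 1'; python3 - <<'E'
from h import *
w=cam('wrist','w5')
E
```

```text
clock: 10.28
eef_pos: [0.5929, -0.3241, 0.1039]
tool_rot: [0.497, 0.504, -0.503, -0.496]
ft_force: [-0.5, 2.8, 6.0]
grip_width: 0.0119
```

View pics/w5.png

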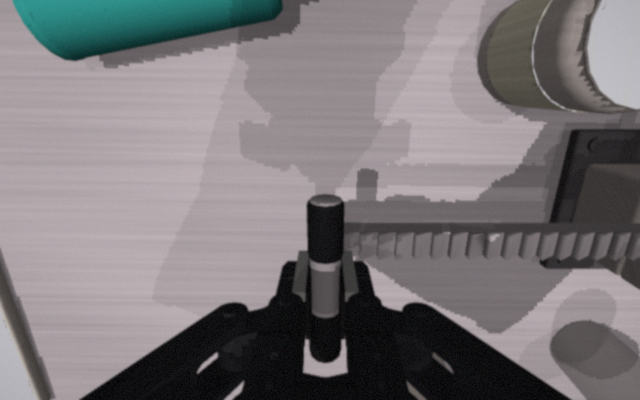

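The handle moved with the gripper and still sits at the same spot in the picture, (325,270). I'll pull on in small rows towards the stop.

```bash
python3 -m inch '0 0 0 -3 0 0 1; 0 0 0 -3 0 0 1;0 0 0 -2 0 0 1; 0 0 0 0 0 0 1'; python3 -m inch '0 0 0 -2 0 0 1; 0 0 0 0 0 0 1';python3 -m inch '0 0 0 -1.5 0 0 1; 0 0 0 0 0 0 1';python3 -m inch '0 0 0 -1.5 0 0 1; 0 0 0 0 0 0 1'
```

```text
clock: 10.82
eef_pos: [0.593, -0.3316, 0.1039]
tool_rot: [0.497, 0.504, -0.503, -0.496]
ft_force: [-1.1, 3.2, 6.4]
grip_width: 0.0118
clock: 11.08
eef_pos: [0.593, -0.3335, 0.1039]
tool_rot: [0.497, 0.504, -0.503, -0.496]
ft_force: [0.0, 3.3, 6.2]
grip_width: 0.0119
clock: 11.32
eef_pos: [0.5931, -0.3347, 0.1039]
tool_rot: [0.497, 0.504, -0.503, -0.496]
ft_force: [-0.7, 4.3, 6.3]
grip_width: 0.0122
clock: 11.58
eef_pos: [0.5931, -0.3347, 0.1039]
tool_rot: [0.496, 0.505, -0.502, -0.497]
ft_force: [-0.8, 7.3, 7.0]
grip_width: 0.012
```

```bash
python3 -m inch '0 0 0 -2 0 0 1; 0 0 0 0 0 0 1';python3 -m inch '0 0 0 -2 0 0 1; 0 0 0 0 0 0 1'
```

```text
clock: 11.82
eef_pos: [0.5931, -0.3348, 0.1039]
tool_rot: [0.495, 0.506, -0.502, -0.497]
ft_force: [-1.3, 11.6, 9.3]
grip_width: 0.0118
clock: 12.08
eef_pos: [0.5931, -0.3348, 0.1038]
tool_rot: [0.493, 0.507, -0.501, -0.498]
ft_force: [-1.5, 16.6, 9.9]
grip_width: 0.0122
```

```bash
python3 -m inch '0 0 0 4.5 0 0 1; 0 0 0 0 0 0 1; 0 0 0 0 0 0 0.5; 0 0 0 0 0 0 0.5; 0 0 0 0 0 0 0.5; 0 0 0 0 -20 0 0.5; 0 0 0 0 -45 0 0.5; 0 0 0 0 -50 0 0.5; 0 0 0 0 0 0 0.5'; python3 - <<'E'
from h import *
np.set_printoptions(precision=4,suppress=True)
w=cam('wrist','w6');s=cam('scene','s6');t=cam('top','t6')
cv2.imwrite('pics/s6z.png',cv2.resize(s['color'][150:290,195:395],None,fx=4,fy=4,interpolation=cv2.INTER_CUBIC))
E
```

```text
clock: 13.2
eef_pos: [0.5945, -0.3382, 0.2232]
tool_rot: [0.5, 0.504, -0.502, -0.493]
ft_force: [0.3, 0.3, 0.9]
grip_width: 0.043
```

View pics/w6.png

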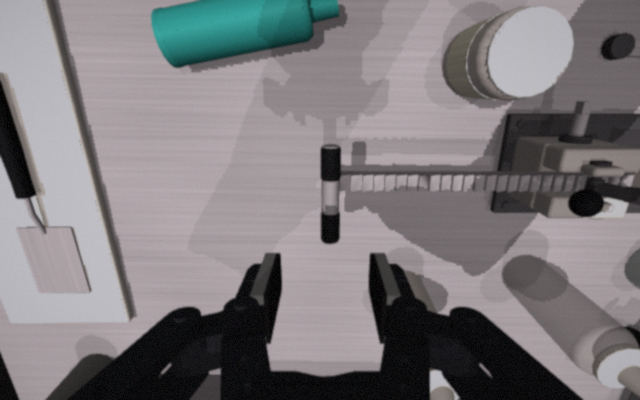

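View pics/s6z.png

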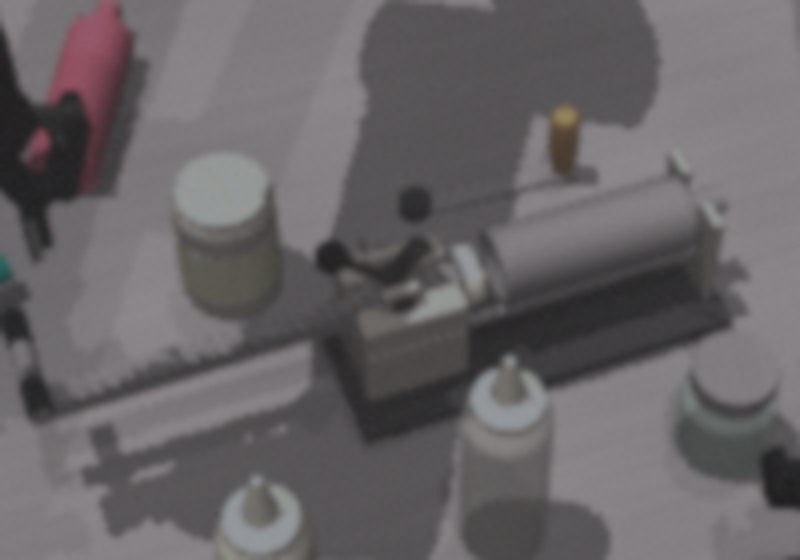

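```bash
python3 -m inch '0 0 0 30 0 0 0.5; 0 0 0 42 0 0 0.5; 0 0 0 42 0 0 0.3; 0 0 0 42 0 0 0; 0 0 0 42 0 0 0; 0 0 0 42 0 1 0; 0 0 0 42 0 1 0; 0 0 0 42 0 1 0; 0 0 0 41 0 1 0'; python3 -m inch '0 10 0 0 0 0 0;0 10 0 0 0 0 0;0 10 0 0 0 0 0;0 10 0 0 0 0 0;0 10 0 0 0 0 0;0 10 0 0 0 0 0;0 10 0 0 0 0 0;0 10 0 0 0 0 0;0 10 0 0 0 0 0;0 0 0 0 0 0 0'; python3 - <<'E'
from h import *
np.set_printoptions(precision=4,suppress=True)
w=cam('wrist','w7');s=cam('scene');t=cam('top')
o=bot.get_obs();print(o['eef_pos'],R.from_quat(o['tool_rot']).as_matrix(),o['joint_pos'])
for n,c in (('wrist',w),('scene',s),('top',t)):
    for q in ('tube_mid',):
        print(n,q,[(np.round(r['point'],1),round(r['conf'],2),onz(c,r['point'],.075)) for r in bot.spot_point(q,n)])
E
```

```text
clock: 14.48
eef_pos: [0.582, 0.0297, 0.2151]
tool_rot: [-0.496, -0.502, 0.504, 0.498]
ft_force: [1.0, 0.7, 0.6]
grip_width: 0.0853
clock: 15.72
eef_pos: [0.5823, 0.0283, 0.2153]
tool_rot: [0.707, 0.004, -0.007, -0.707]
ft_force: [0.1, -0.7, 0.0]
grip_width: 0.0852
[0.5828 0.0284 0.2163] [[ 0.9999 -0.0019 -0.0155]
 [ 0.0155 -0.0001  0.9999]
 [-0.0019 -1.     -0.0001]] [ 0.0487  0.4158  0.2137  1.3706 -0.0001  1.6041]
wrist tube_mid [(array([333.8, 186.6]), 0.86, array([0.5887, 0.0285, 0.075 ]))]
scene tube_mid [(array([214.3, 176. ]), 0.86, array([ 0.3602, -0.255 ,  0.075 ])), (array([161.8, 232.9]), 0.64, array([ 0.5017, -0.4211,  0.075 ])), (array([341.6, 209.6]), 0.62, array([0.5887, 0.027 , 0.075 ]))]
top tube_mid [(array([446.7, 246.7]), 0.77, array([ 0.4421, -0.4133,  0.075 ])), (array([389.4, 284.2]), 0.56, array([ 0.3119, -0.247 ,  0.075 ]))]
```

View pics/w7.png

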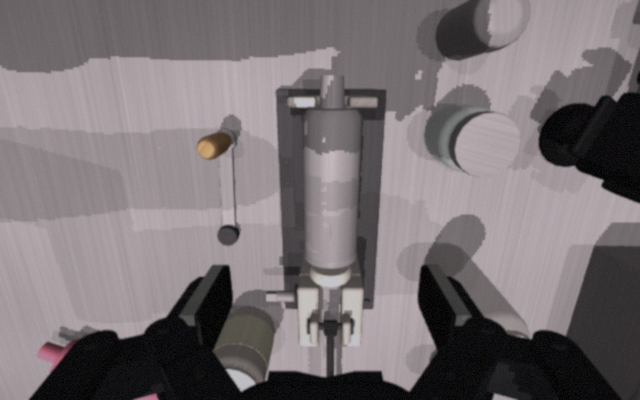

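```bash
python3 -m inch '0 0 0 2 35 0 0; 0 0 0 2 35 0 0; 0 0 0 0 35 0 0; 0 0 0 0 30 0 0; 0 0 0 0 18 0 0; 0 0 0 0 9 0 0; 0 0 0 0 0 0 0'; python3 - <<'E'
from h import *
w=cam('wrist','w8')
E
```

```text
clock: 16.9
eef_pos: [0.5871, 0.0285, 0.055]
tool_rot: [0.707, 0.005, -0.005, -0.707]
ft_force: [-0.8, -0.5, -0.2]
grip_width: 0.085
```

View pics/w8.png

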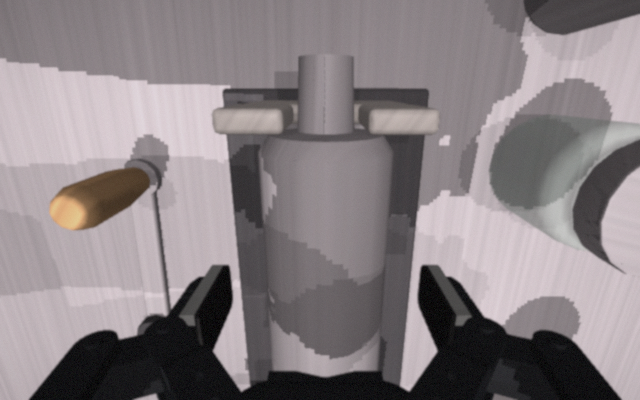

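The tube (centre column 326) lies midway between the pads at 231 and 419, so I'll close.

```bash
python3 -m inch '0 0 0 0 0 0 0.3; 0 0 0 0 0 0 1; 0 0 0 0 0 0 1; 0 0 0 0 0 0 1;0 0 0 0 0 0 1;0 0 0 0 0 0 1'
```

```text
clock: 17.7
eef_pos: [0.5874, 0.0286, 0.0567]
tool_rot: [-0.707, -0.005, 0.004, 0.707]
ft_force: [-2.8, -0.6, 5.9]
grip_width: 0.0487
```

```bash
python3 -m inch '0 0 0 0 -5 0 1; 0 0 0 0 -10 0 1; 0 0 0 0 -15 0 1; 0 0 0 0 -20 0 1; 0 0 0 0 -25 0 1; 0 0 0 0 -30 0 1; 0 0 0 0 -20 0 1; 0 0 0 0 0 0 1'; python3 - <<'E'
from h import *
w=cam('wrist','w9');s=cam('scene')
cv2.imwrite('pics/s9z.png',cv2.resize(s['color'][90:290,195:445],None,fx=3,fy=3,interpolation=cv2.INTER_CUBIC))
E
```

```text
clock: 18.7
eef_pos: [0.589, 0.0286, 0.1832]
tool_rot: [-0.707, -0.007, 0.003, 0.707]
ft_force: [0.5, -0.6, -2.3]
grip_width: 0.0492
```

View pics/w9.png

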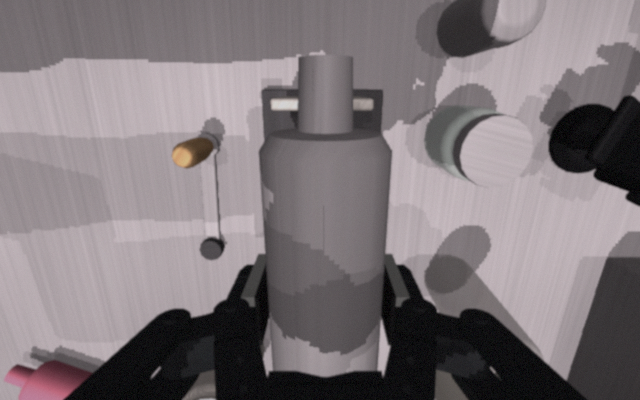

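View pics/s9z.png

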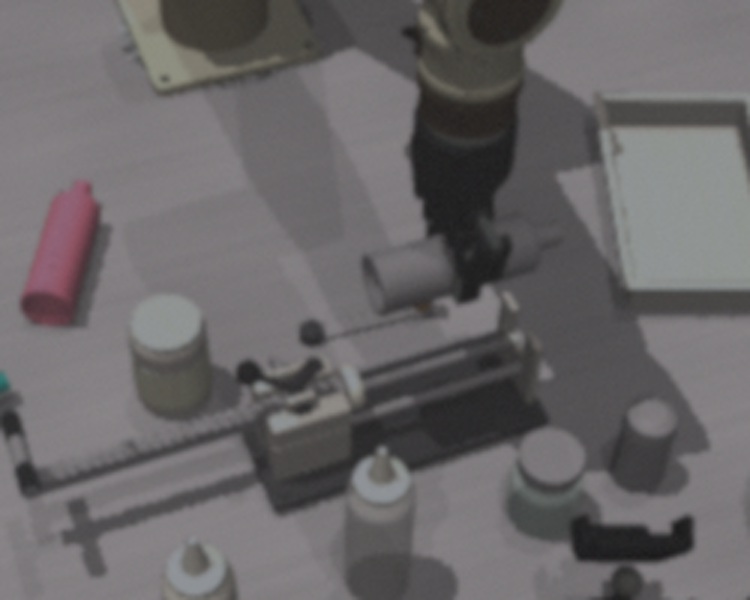

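```bash
python3 -m inch '0 0 0 -10 0 25 1; 0 0 0 -15 0 38 1; 0 0 0 -17 0 42 1; 0 0 0 -18 0 44 1; 0 0 0 -18 0 44 1; 0 0 0 -18 0 44 1; 0 0 0 -17 0 43 1; 0 0 0 -12 0 30 1; 0 0 0 -7 0 18 1; 0 0 0 0 0 0 1'; python3 -m inch '0 -6 0 0 0 0 1; 0 -9 0 0 0 0 1;0 -10 0 0 0 0 1;0 -10 0 0 0 0 1;0 -10 0 0 0 0 1;0 -10 0 0 0 0 1;0 -9 0 0 0 0 1;0 -5 0 0 0 0 1;0 0 0 0 0 0 1;0 0 0 0 0 0 1'; python3 - <<'E'
from h import *
np.set_printoptions(precision=4,suppress=True)
w=cam('wrist','w10');s=cam('scene','s10');t=cam('top','t10')
o=bot.get_obs();print(o['eef_pos'],R.from_quat(o['tool_rot']).as_matrix(),o['joint_pos'])
cv2.imwrite('pics/s10z.png',cv2.resize(s['color'][90:220,360:500],None,fx=4,fy=4,interpolation=cv2.INTER_CUBIC))
E
```

```text
clock: 20.05
eef_pos: [0.4502, 0.3552, 0.1793]
tool_rot: [0.708, 0.005, -0.006, -0.707]
ft_force: [0.4, -0.1, -2.2]
grip_width: 0.049
clock: 21.3
eef_pos: [0.4514, 0.3539, 0.1802]
tool_rot: [0.581, 0.404, -0.404, -0.58]
ft_force: [-0.1, 0.1, -2.7]
grip_width: 0.0487
[0.4512 0.3545 0.1803] [[ 0.3468  0.     -0.9379]
 [ 0.9379 -0.0001  0.3468]
 [-0.0001 -1.     -0.0001]] [ 0.666   0.4116  0.1127  1.272  -0.0001  1.0201]
```

View pics/w10.png

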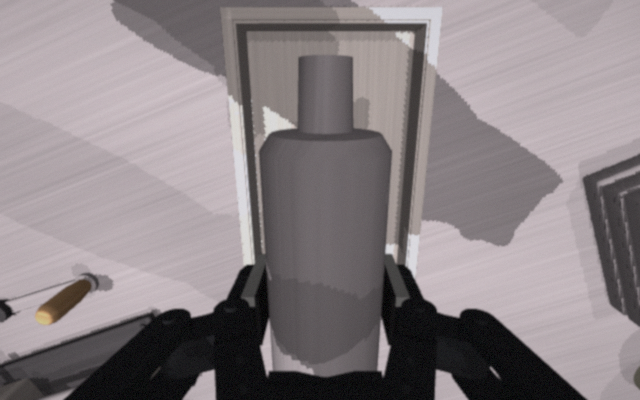

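View pics/s10z.png

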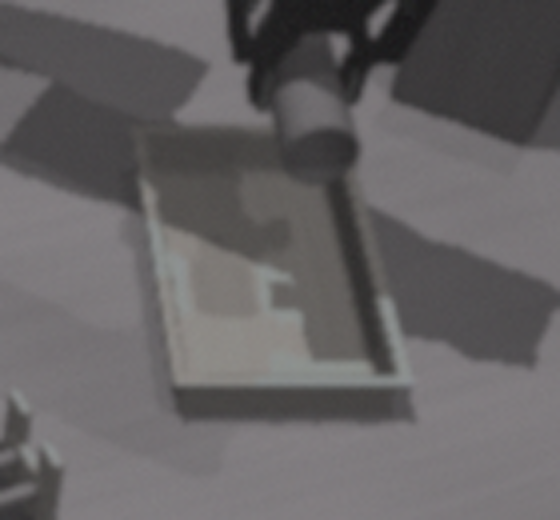

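View pics/t10.png

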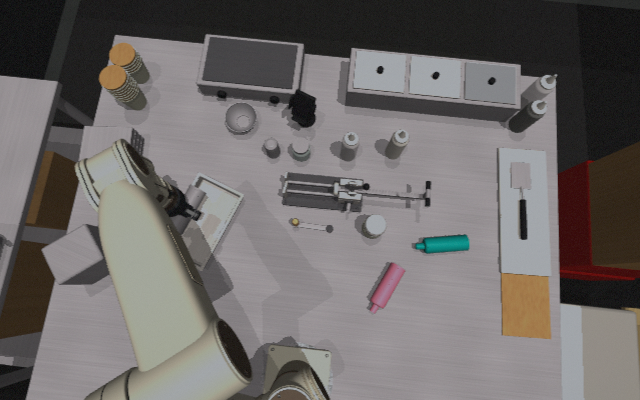

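```bash
python3 - <<'E'
from h import *
np.set_printoptions(precision=4,suppress=True)
w=cam('wrist')
o=bot.get_obs();M=R.from_quat(o['tool_rot']).as_matrix();p=o['eef_pos']
for q in [(222,8),(442,8),(243,262),(418,235)]:
    P=onz(w,q,.04);print(P,(P-p)@M*1e3)
print('centre in tool',(np.array([.446,.357,0])-p)@M*1e3)
E
```

```text
[0.29 0.33 0.04] [-78.8558 140.2866 142.6229]
[0.3481 0.4869 0.04  ] [ 88.4243 140.2673 142.4369]
[0.4938 0.2527 0.04  ] [-80.7626 140.2926 -75.3343]
[0.5252 0.4203 0.04  ] [ 87.3655 140.2724 -46.7001]
centre in tool [  0.5215 180.2811   5.6025]
```

```bash
python3 -m inch '0 0 0 2 25 0 1; 0 0 0 2 35 0 1; 0 0 0 0 35 0 1; 0 0 0 0 30 0 1; 0 0 0 0 20 0 1; 0 0 0 0 12 0 1; 0 0 0 0 6 0 1; 0 0 0 0 0 0 1; 0 0 0 0 0 0 1'; python3 - <<'E'
from h import *
cam('wrist','w11')
E
```

```text
clock: 22.62
eef_pos: [0.453, 0.359, 0.0183]
tool_rot: [-0.58, -0.405, 0.404, 0.58]
ft_force: [-0.7, -0.3, -2.3]
grip_width: 0.0487
```

View pics/w11.png

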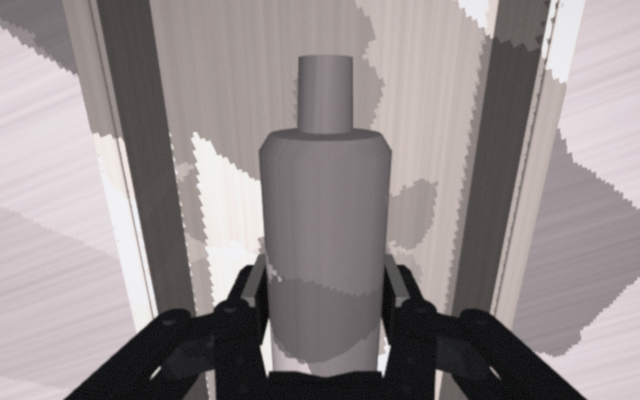

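Inside the pan, the tube is centred between walls at columns 190 and 475 and parallel to them. I'll feel for the floor.

```bash
python3 -m inch '0 0 0 0 3 0 1; 0 0 0 0 2 0 1; 0 0 0 0 1.5 0 1; 0 0 0 0 0 0 1'; python3 -m inch '0 0 0 0 1 0 1; 0 0 0 0 0 0 1';python3 -m inch '0 0 0 0 1 0 1; 0 0 0 0 0 0 1'
```

```text
clock: 23.18
eef_pos: [0.4522, 0.3584, 0.0106]
tool_rot: [0.58, 0.404, -0.405, -0.58]
ft_force: [0.3, 0.4, -1.6]
grip_width: 0.0488
clock: 23.42
eef_pos: [0.4523, 0.3585, 0.0097]
tool_rot: [-0.58, -0.404, 0.404, 0.58]
ft_force: [0.4, 0.2, -1.7]
grip_width: 0.0491
clock: 23.68
eef_pos: [0.4523, 0.3585, 0.0087]
tool_rot: [0.58, 0.404, -0.404, -0.58]
ft_force: [-0.4, 0.4, -1.1]
grip_width: 0.0492
```

```bash
python3 -m inch '0 0 0 0 0.7 0 1; 0 0 0 0 0 0 1';python3 -m inch '0 0 0 0 0.7 0 1; 0 0 0 0 0 0 1';python3 -m inch '0 0 0 0 0.7 0 1; 0 0 0 0 0 0 1'
```

```text
clock: 23.92
eef_pos: [0.4524, 0.3585, 0.0086]
tool_rot: [0.58, 0.405, -0.404, -0.58]
ft_force: [-1.1, -1.6, 3.1]
grip_width: 0.0487
clock: 24.18
eef_pos: [0.4524, 0.3585, 0.0086]
tool_rot: [0.58, 0.405, -0.404, -0.58]
ft_force: [-1.6, -1.7, 7.0]
grip_width: 0.0491
clock: 24.42
eef_pos: [0.4524, 0.3585, 0.0086]
tool_rot: [0.58, 0.405, -0.404, -0.58]
ft_force: [-4.6, -2.9, 11.0]
grip_width: 0.0493
```

```bash
python3 -m inch '0 0 0 0 -1.7 0 1; 0 0 0 0 0 0 0.38; 0 0 0 0 0 0 0.35; 0 0 0 0 0 0 0.2; 0 0 0 0 0 0 0.2; 0 0 0 0 -10 0 0.2; 0 0 0 0 -25 0 0.2; 0 0 0 0 -40 0 0.2; 0 0 0 0 -50 0 0.2; 0 0 0 0 -50 0 0.2; 0 0 0 0 -30 0 0.2; 0 0 0 0 0 0 0.2'; python3 - <<'E'
from h import *
np.set_printoptions(precision=4,suppress=True)
w=cam('wrist','w12');s=cam('scene','s12');t=cam('top','t12')
for q in ('filler','pawl_knob','handle','pan','bottle_a','jar','can','crank','shaker','tube_mid'):
    for n,c in (('scene',s),('top',t)):
        print(q,n,[(np.round(r['point'],1).tolist(),round(r['conf'],2)) for r in bot.spot_point(q,n)])
E
```

```text
clock: 25.92
eef_pos: [0.4539, 0.3598, 0.2176]
tool_rot: [-0.58, -0.407, 0.402, 0.58]
ft_force: [1.1, 0.4, -0.8]
grip_width: 0.0687
filler scene [([316.2, 234.4], 0.97)]
filler top [([329.3, 193.6], 0.63)]
pawl_knob scene [([279.0, 214.8], 0.51)]
pawl_knob top [([309.8, 222.7], 0.56), ([367.7, 186.9], 0.39)]
handle scene [([199.5, 239.6], 0.81)]
handle top [([428.7, 190.5], 0.74), ([365.8, 188.1], 0.56), ([347.7, 154.7], 0.42), ([200.6, 222.6], 0.3), ([394.3, 154.2], 0.16)]
pan scene [([422.7, 156.8], 0.92)]
pan top [([203.4, 223.3], 0.66), ([201.8, 217.6], 0.39), ([395.6, 152.7], 0.31)]
bottle_a scene [([264.1, 314.0], 0.89), ([319.1, 281.3], 0.66)]
bottle_a top [([393.0, 152.7], 0.97), ([346.2, 153.6], 0.69), ([307.9, 181.9], 0.6)]
jar scene [([373.1, 259.7], 0.77)]
jar top [([301.4, 153.4], 0.54)]
can scene [([253.9, 220.2], 0.95)]
can top [([367.9, 227.5], 0.56)]
crank scene [([314.5, 198.0], 0.83)]
crank top [([312.1, 222.1], 0.79)]
shaker scene [([408.5, 245.6], 0.66), ([201.2, 242.2], 0.47), ([374.0, 260.5], 0.34)]
shaker top [([271.8, 148.1], 0.55)]
tube_mid scene [([164.9, 232.6], 0.86), ([214.5, 175.2], 0.75), ([253.2, 221.8], 0.58), ([424.9, 156.5], 0.56), ([344.4, 205.8], 0.26)]
tube_mid top [([388.9, 284.5], 0.96), ([202.1, 214.0], 0.8), ([443.4, 245.2], 0.74), ([298.9, 152.7], 0.69)]
```

View pics/w12.png

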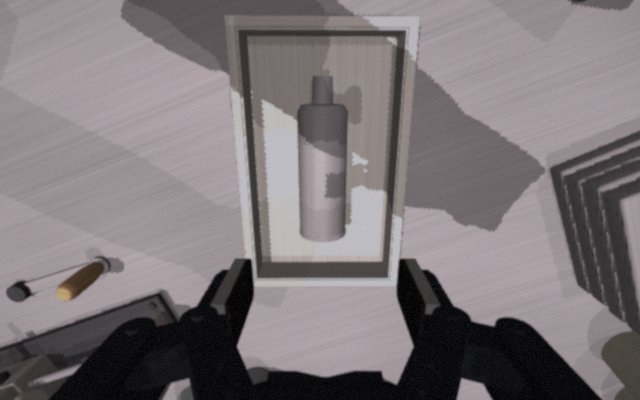

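View pics/s12.png

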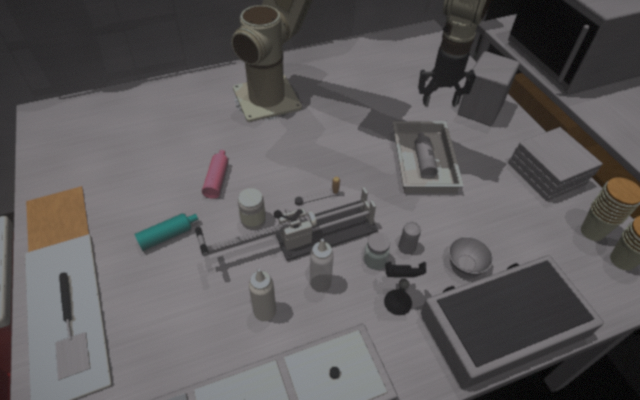

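The tube lies flat in the pan at (425,157), the rack is out to (200,240), the knob is thrown over, and the bystanders are where they were. One check of the rack's final travel before handing in.

```bash
python3 - <<'E'
from h import *
np.set_printoptions(precision=4,suppress=True)
s=cam('scene');t=cam('top')
for c,p in ((s,(199.5,239.6)),(t,(428.7,190.5))): print('handle',onz(c,p,.12))
print('handle tri',tri([(s,(199.5,239.6)),(t,(428.7,190.5))]),'knob',tri([(s,(279,214.8)),(t,(367.7,186.9))]))
a,b=cv2.imread('pics/t10.png'),t['color']
cv2.imwrite('pics/t13.png',np.vstack([cv2.resize(x[140:240,260:440],None,fx=3,fy=3,interpolation=cv2.INTER_CUBIC) for x in (a,b)])[:600])
E
```

```text
handle [ 0.587  -0.3372  0.12  ]
handle [ 0.6005 -0.3382  0.12  ]
handle tri [ 0.5969 -0.3359  0.1328] knob [ 0.59   -0.1471  0.133 ]
```

View pics/t13.png

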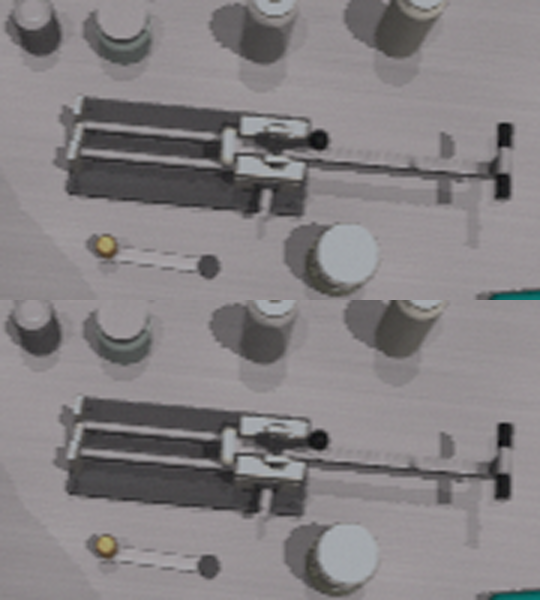

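The handle is at y = -0.337, the expected fully-back position. The cradle is empty and nothing has shifted. Handing in.

```bash
python3 -c "
from workcell import bot
print(bot.job_done())"
```

```text
the job is handed in; nothing more can be done
None
```

I carried out the whole job in the order asked and handed it in at about 26 s of the 67 s allowed.

- **Pawl:** I pushed the knob over the top with shut fingers. It ended about 39–42 mm behind the pivot, which is where its stop should put it.
- **Rack:** I drew the T handle back until the pull force rose to about 17 N with no more movement. The handle last measured at y = -0.337 m, which matches the fully-back position.
- **Tube:** I lifted it straight up and lowered it into the pan, aligned with the long side. It touched down at walking-slow steps, with at most 11 N at the wrist, before I opened the fingers and backed off.

The last pictures show the tube lying lengthwise in the pan, the pawl over, the piston clear behind an empty cradle and the bystanders apparently unmoved.

Three things disagreed slightly:

- The two fixed cameras placed the handle sideways 13 mm apart, but agreed on its travel to about 1 mm.
- The networks gave a few false reports, such as a bottle as `tube_mid`. I set these aside by looking at the pictures.
- The grip on the T bar read 12 mm rather than 14 mm, but it held without slipping.

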